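# Batch potsherds through a slide-gate hopper and hang the find tag

### The arm

A 6-joint arm with a two-finger parallel gripper is mounted at the origin on the work surface. World frame = base frame: x ahead of the robot, y to its left, z up, the work surface at z = 0. Lengths are in m, angles in rad, forces in N, time in s.
With the tool pointing down it reaches from about 0.4 to 0.825 m from the base axis. Payload 7 kg.
Tool frame: the origin (TCP) lies on the centre line of the jaws, within the pads' length; the fingertips stand 19 mm ahead of it and the grasp point (between the pads) is the TCP; z points along the fingers, y is the line along which they close (so a half turn about z gives the same grasp; the last joint's range is limited). The gripper opens to 88 mm and grips with 3 to 60 N. Pads are 19 mm wide; open, the fingers measure 130 mm over their backs; the gripper's body (78 mm by 193 mm) begins 47 mm behind the grasp point.
Start: joints at [-1.023, 0.359, 0.012, 0, -1.224, -0.288], TCP at [0.173, -0.652, 0.246] pointing down, gripper open.
Joint ranges: [-3.07, 3.07], [-1.43, 2.12], [-1.02, 1.25], [-3.03, 1.67], [-3.05, -0], [-3.03, 3.03]. Speed limits (rad/s): [2.39, 2.39, 3.01, 3.14, 3.14, 3.14].

### API

Orientations are given as [roll, pitch, yaw] about the fixed x, y, z axes, in that order (R = Rz(yaw) Ry(pitch) Rx(roll)).
In Python, from station import arm, imaging, models gives the robot as it stands.
- The arm moves only by the tool play_rows, never from a script. Its arguments are lists of equal length, an entry for each row: "travel": the shift along the tool's x, y, z in units of 25 mm (1.0 is 25 mm), a list of three; "twist": the turn about the tool's z in units of 0.15 rad (1.0 is 0.15 rad). A call has 1 to 8 rows; each row shifts and turns the commanded pose from where the row before left it, along the tool's axes as they then stand; what a row does not reach is not made up. A row lasts 1/8 s, in which the tool goes at most 62.5 mm and 10.7 degrees, less where a joint would pass 70% of its speed; a pose out of reach is approached as far as the arm can. A call with a number of a shift or a turn outside -1 to 1 is refused whole. A call with a gripper value outside its range is refused whole. "fingers" is the opening, from 0 (shut) to 1 (fully open), set as the call begins (left out, the last holds). The fingers move at their own pace and stop on an object; "newtons" is the grip in N (left out, the last holds). Time passes only in rows, so rows that do not move let the fingers close. It gives the time, the measured TCP pose, the force, the opening and the grip force at its end, in the units of the state.
- arm.get_state(): the state, without advancing time (a new reading comes with each control period).
- imaging.grab_frame(name): name is "scene" or "top"; returns a dict with "pixels" (400x640x3 uint8, red, green, blue), "fx", "fy", "cx", "cy" (pixels), "distortion" ([k1, k2, p1, p2, k3] as OpenCV has them; the pictures are not rectified), "R" (3x3) and "t" (3): a world point X has camera coordinates R X + t. Camera axes: x right, y down, z forward; pixel columns grow to the right and rows downward; lengths in m; the calibration is good to about 2 mm. A picture is of the moment at which its call begins. There is no depth.
- arm.job_done(): hands the job in; it is judged then, once.
Trained networks look in the newest picture that a camera, given by its name, has taken for a name from the list of things; names that differ only in an ending like _2 or _b are one class to them, and where a whole thing is asked for, a point or a joint stands for the part that bears it (a point fixed in the world has none). Each returns a list of dicts, best first, with "confidence" (0 to 1); they miss things now and then, are a little off and sometimes report something else, mostly with a low value. They report only what shows in the picture. A call takes as long as a camera call. They do not tell look-alikes from the thing itself.
- models.boxes_of(name, camera): "extent" ([centre column, centre row, width, height] in pixels, round what is visible of it).
- models.silhouettes(name, camera): "pixels" (400x640 bool, what is visible of it) and "extent" ([centre column, centre row, width, height] in pixels, round what is visible of it).
The state is a dict: "t": time; "q": joint angles; "qd": joint speeds; "joint_efforts": joint torques, N m; "eef_pos": TCP position; "ee_rot": TCP orientation; "force": force on the tool from outside, world axes, zero at the start; "moment": the same for the moment, N m; "width": finger opening in m; "gripper_force": force on a finger pad.
Only numpy, scipy, OpenCV 4.12 (cv2) and the standard library are available. Lean on these libraries where they do the work, as an engineer would, in place of code of your own. Each camera call takes 0.05 s, during which the arm holds its last target. There are 200 camera calls.

### The job

Pass this batch of potsherds through the hopper into the green crate under it: push the slide gate (red upright handle) fully shut, put every sherd from the table into the funnel, then draw the gate out all the way to its red end stop so that the whole batch drops into the crate, and push the gate fully shut again. Also hang the yellow find tag by its eye on the slanting brass peg of the tag stand, and do not disturb the terracotta bowl or the blue pen pot.

Things in the scene. Friction and masses are not known exactly. Their poses are not given: they have to be found in the camera images.
- hopper: Fixed hopper stand. Origin on the table under the funnel's axis, z up. Six blue legs carry two rails along its y axis (81 mm either side, y = +95 to -305 mm, tops at 134 mm). The gate between them is drawn out along this body's -y. A red stop bar crosses the rails at y = -297 mm (top at 140 mm).
- hopper_mouth (a point): Centre of the rim of the round steel funnel, 211 mm above the table; axes as the hopper. Throat 128 mm inner diameter from height 131 to 166 mm, flaring to 192 mm inner, 200 mm outer diameter at the rim. Its floor is the gate, top face at 128 mm.
- gate (a joint): Slide gate, travel in m: 0 is fully shut (funnel floor closed), 0.135 is drawn out against the end stop. Starts 30 to 60 mm open. Moves along the hopper's -y; friction about 3 N, stays where it is left.
- gate_handle (a point): Point on the axis of the gate's red upright handle, a cylinder 24 mm in diameter from height 128 to 175 mm. The point is 158 mm above the table, 140 mm from the funnel's axis along the hopper's -y when shut, and moves with the gate.
- crate: Green open crate 150 x 150 x 55 mm, walls 5 mm, loose, standing square under the funnel between the legs, 0.7 kg. Origin at the centre of its underside.
- sherd1: Reddish-brown potsherd, an irregular flat plate about 72 x 44 x 12 mm, about 70 g, lying flat. Origin at its centre, x along its length, y across its 44 mm width (its two long edges are parallel there: grip across them), z through its thickness; either way up will do. May be absent.
- sherd2: Reddish-brown potsherd, an irregular flat plate about 72 x 44 x 12 mm, about 70 g, lying flat. Origin at its centre, x along its length, y across its 44 mm width (its two long edges are parallel there: grip across them), z through its thickness; either way up will do. May be absent.
- sherd3: Reddish-brown potsherd, an irregular flat plate about 72 x 44 x 12 mm, about 70 g, lying flat. Origin at its centre, x along its length, y across its 44 mm width (its two long edges are parallel there: grip across them), z through its thickness; either way up will do. May be absent.
- sherd4: Reddish-brown potsherd, an irregular flat plate about 72 x 44 x 12 mm, about 70 g, lying flat. Origin at its centre, x along its length, y across its 44 mm width (its two long edges are parallel there: grip across them), z through its thickness; either way up will do. May be absent.
- tag: Yellow rigid find tag with a paper label, a flat plate 113 x 46 x 6 mm, 45 g, same both sides. x along its length towards the eye, z through its thickness. It runs from x = -55 to +58 mm; origin at mid-thickness. It hangs by the eye.
- tag_eye (a point): Centre of the tag's round eye (hole of 26 mm), 35 mm from the tag's origin along the tag's +x.
- tag_stand: Fixed tag stand: dark base plate 110 x 110 x 10 mm, origin under its centre on the table; square wooden post 16 x 16 mm, 190 mm tall, standing 28 mm behind the centre (along its +x, away from the robot). Carries the brass peg on the post's front face.
- peg: Brass peg of the tag stand, 9 mm in diameter. Origin on the post's front face, 155 mm above the table; its z axis runs along the peg to the tip 60 mm away, pointing up and towards the robot (50 degrees above level, leaning along the stand's -x). Its x axis points away from the robot and up.
- bowl: Bystander: terracotta bowl, 124 mm across, 55 mm high, loose.
- pen_pot: Bystander: blue pot of pens and brushes, 76 mm across, about 160 mm high, loose.
Things that resemble listed ones, but are neither listed nor needed, are in the scene too. Leave any purple or turquoise look-alike of the sherd2 alone. Leave any turquoise look-alike of the sherd1 alone.

How it is judged:
On the way, in this order (a step that is already met when the one before it is completed fails the run):
1. the gate is fully shut (value of joint gate below 0.006 m), for 0.2 s.
2. every sherd lies in the funnel, let go, with the gate shut (value of joint gate below 0.006 m and x of sherd1 in the frame of hopper between -0.09 and 0.09 m and y of sherd1 in the frame of hopper between -0.09 and 0.09 m and z of sherd1 in the frame of hopper between 0.125 and 0.215 m and contact force between each of sherd1, sherd2, sherd3, sherd4 and the fingers below 0.1 N and x of sherd2 in the frame of hopper between -0.09 and 0.09 m and y of sherd2 in the frame of hopper between -0.09 and 0.09 m and z of sherd2 in the frame of hopper between 0.125 and 0.215 m and x of sherd3 in the frame of hopper between -0.09 and 0.09 m and y of sherd3 in the frame of hopper between -0.09 and 0.09 m and z of sherd3 in the frame of hopper between 0.125 and 0.215 m and x of sherd4 in the frame of hopper between -0.09 and 0.09 m and y of sherd4 in the frame of hopper between -0.09 and 0.09 m and z of sherd4 in the frame of hopper between 0.125 and 0.215 m), for 0.3 s.
3. the gate is drawn out to its end stop (value of joint gate above 0.131 m), for 0.2 s.
At the end, for the whole second after the job is handed in: Every sherd lies in the crate, the gate is shut to within 6 mm, and the tag hangs at rest with the peg through its eye (eye centre within 14 mm of the peg's axis, on the peg's length) (value of joint gate below 0.006 m and x of sherd1 in the frame of crate between -0.073 and 0.073 m and y of sherd1 in the frame of crate between -0.073 and 0.073 m and z of sherd1 in the frame of crate between 0 and 0.07 m and x of sherd2 in the frame of crate between -0.073 and 0.073 m and y of sherd2 in the frame of crate between -0.073 and 0.073 m and z of sherd2 in the frame of crate between 0 and 0.07 m and x of sherd3 in the frame of crate between -0.073 and 0.073 m and y of sherd3 in the frame of crate between -0.073 and 0.073 m and z of sherd3 in the frame of crate between 0 and 0.07 m and x of sherd4 in the frame of crate between -0.073 and 0.073 m and y of sherd4 in the frame of crate between -0.073 and 0.073 m and z of sherd4 in the frame of crate between 0 and 0.07 m and x of tag_eye in the frame of peg between -0.014 and 0.014 m and y of tag_eye in the frame of peg between -0.014 and 0.014 m and z of tag_eye in the frame of peg between -0.015 and 0.058 m and linear speed of tag below 0.05 m/s and angular speed of tag below 0.6 rad/s); the robot touches nothing.
It fails at once if the bowl is disturbed (moved over 30 mm) (distance of bowl from where it was at the start of the episode above 0.03 m).
It fails at once if the pen pot is disturbed (moved over 30 mm) (distance of pen_pot from where it was at the start of the episode above 0.03 m).
Of sherd1, sherd2, sherd3, sherd4 only 2 to 4 are there at a start; the rules pass over those that are not, and their reading is None.
At some moment in a run one of sherd1, sherd2, sherd3, sherd4, tag may be knocked a few centimetres aside while the robot is not near it.
Once in a run the grip may slacken for a moment while it holds something.
It also fails if it takes over 210 s, if anything falls off the work surface, if the arm or the gripper's body presses on something with over 40 N, if the wrist force passes 120 N, or if a joint passes its speed limit or range.

## Working session

There is one attempt and no reset: what is moved stays moved. The work goes in short steps, Python scripts to look and compute and a tool call to move; the robot and the scene stay as the last step left them, time stands still between calls to the robot, and variables do not carry over. Pictures are saved under pics/ and viewed, at most 14 in all, crops included, and the job is handed in when it is done.

Besides the shell and the picture viewer there is one more tool, called after "Emit:" as name(argument=value, ...) on one line, values as JSON. play_rows: Moves the arm, as the interface text tells. Shifts and turns lie within -1 to 1; 1 stands for 25 mm of shift or 0.15 rad of turn. Its arguments: {"type":"object","properties":{"travel":{"type":"array","items":{"type":"array","items":{"type":"number"}}},"twist":{"type":"array","items":{"type":"number"}},"fingers":{"type":"number"},"newtons":{"type":"number"}},"required":["travel","twist"]}

```bash
ls; mkdir -p pics
python3 - <<'E'
from station import arm, imaging, models
import cv2
for n in("scene","top"):
    f=imaging.grab_frame(n); cv2.imwrite(f"pics/{n}0.png",f["pixels"][:,:,::-1]); print(n,f["fx"],f["fy"],f["cx"],f["cy"],f["distortion"],f["R"],f["t"])
print(arm.get_state())
for n in ("sherd1","tag","hopper","gate_handle","crate","tag_stand","peg","bowl","pen_pot"):
    for c in("scene","top"):
        print(n,c,[(round(d["confidence"],2),[round(float(x)) for x in d["extent"]]) for d in models.boxes_of(n,c)])
E
```

```text
pics
scene 400.88124690456493 400.88124690456493 316.0153369365307 200.4604056699547 [0.01717381 0.         0.         0.         0.        ] [[-0.07551275  0.99699395 -0.01734586]
 [ 0.71371651  0.04189273 -0.69918076]
 [-0.69635233 -0.06517709 -0.71473448]] [ 0.00590876 -0.30833264  1.74108144]
top 399.4990821968767 399.4990821968767 320.92714494681127 200.4172906187197 [-0.03520002  0.          0.          0.          0.        ] [[-0.02575371 -0.99955824 -0.01483476]
 [-0.9849368   0.02790962 -0.17064743]
 [ 0.17098607  0.01021649 -0.98522048]] [0.08315931 0.58686612 1.14708423]
{'t': 0.1, 'q': array([-1.02286186e+00,  3.59317510e-01,  1.11902220e-02, -2.59456047e-04,
       -1.22410342e+00, -2.88076502e-01]), 'qd': array([ 6.35010636e-05, -9.68047358e-04,  1.87541408e-03,  2.23722116e-04,
       -8.76718848e-04, -1.78331282e-04]), 'joint_efforts': array([ 4.11307274e-04, -5.84163344e+01,  2.93749702e+01,  7.01556131e+00,
        1.01276982e-02, -4.60411741e-05]), 'eef_pos': array([ 0.17328934, -0.65197952,  0.24474105]), 'ee_rot': array([ 3.14014808e+00, -1.73679675e-04, -2.8818
[... 745 characters left out ...]
r top [(0.6, [286, 171, 156, 85])]
gate_handle scene [(0.88, [365, 227, 76, 37])]
gate_handle top [(0.75, [278, 171, 77, 50])]
crate scene [(0.89, [392, 250, 56, 50])]
crate top [(0.71, [258, 184, 48, 52]), (0.26, [468, 207, 16, 26])]
tag_stand scene [(0.87, [235, 232, 44, 62]), (0.58, [359, 232, 149, 95])]
tag_stand top [(0.63, [413, 181, 44, 49]), (0.21, [256, 182, 49, 51])]
peg scene [(0.55, [227, 206, 7, 12]), (0.31, [193, 223, 17, 14])]
peg top [(0.56, [405, 234, 16, 38])]
bowl scene [(0.68, [245, 276, 42, 38])]
bowl top [(0.55, [389, 136, 43, 41])]
pen_pot scene [(0.83, [451, 222, 30, 43]), (0.6, [359, 234, 152, 95])]
pen_pot top [(0.63, [188, 214, 40, 28]), (0.63, [388, 136, 40, 42])]
```

Run:
```python
import cv2
a=cv2.imread("pics/top0.png")[80:340,140:520]; cv2.imwrite("pics/top0c.png",cv2.resize(a,None,fx=2.1,fy=2.1,interpolation=cv2.INTER_CUBIC))
a=cv2.imread("pics/scene0.png")[140:340,150:500]; cv2.imwrite("pics/scene0c.png",cv2.resize(a,None,fx=2.28,fy=2.28,interpolation=cv2.INTER_CUBIC))
```

```text
(no output)
```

View pics/top0c.png

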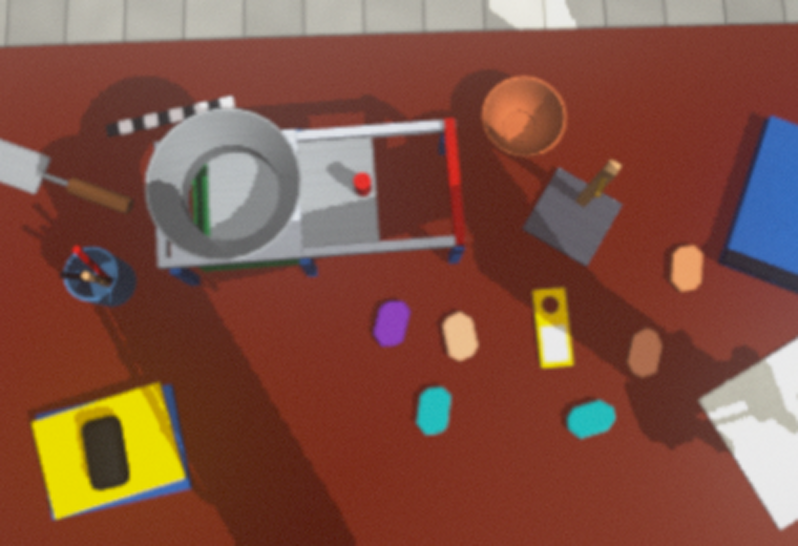

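View pics/scene0c.png

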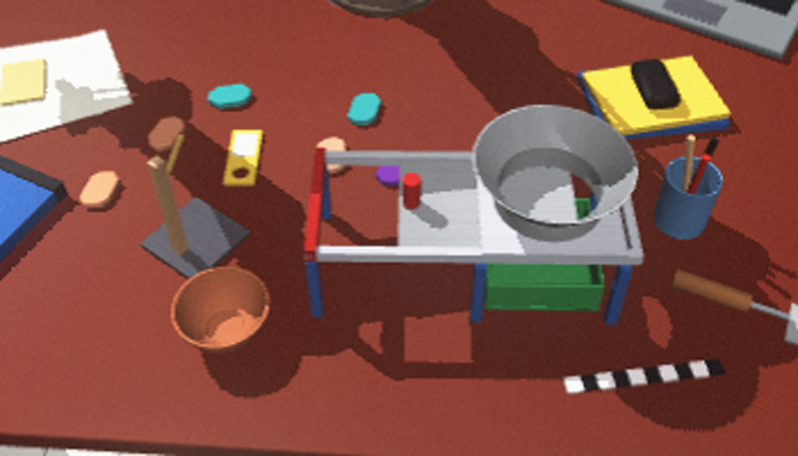

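The top view shows three peach/brown sherds at crop positions (460,336), (687,268) and (645,352). The tag is at (553,328), the handle at (362,184), the stand at (573,216) and the peg near (600,180). The purple and turquoise pieces are look-alikes, so I'll leave them alone. The scene view agrees. Next I'll measure positions.

```bash
cat > h.py <<'E'
import numpy as np, cv2
from station import arm, imaging, models
def unproj(f,uv,z):
    K=np.array([[f["fx"],0,f["cx"]],[0,f["fy"],f["cy"]],[0,0,1.]])
    p=cv2.undistortPoints(np.array(uv,float).reshape(-1,1,2),K,np.array(f["distortion"],float)).reshape(-1,2)
    R=np.array(f["R"]);t=np.array(f["t"]); C=-R.T@t
    d=np.c_[p,np.ones(len(p))]@R
    return C+d*((z-C[2])/d[:,2])[:,None]
def proj(f,X):
    K=np.array([[f["fx"],0,f["cx"]],[0,f["fy"],f["cy"]],[0,0,1.]])
    return cv2.projectPoints(np.array(X,float).reshape(-1,1,3),cv2.Rodrigues(np.array(f["R"]))[0],np.array(f["t"]),K,np.array(f["distortion"],float))[0].reshape(-1,2)
def rect(f,mask,z):
    c=max(cv2.findContours(mask.astype(np.uint8),cv2.RETR_EXTERNAL,cv2.CHAIN_APPROX_NONE)[0],key=cv2.contourArea).reshape(-1,2)
    P=unproj(f,c,z)[:,:2]
    b=cv2.boxPoints(cv2.minAreaRect((P*1000).astype(np.float32)))
    e=[b[1]-b[0],b[2]-b[1]]; e=sorted(e,key=np.linalg.norm)
    L=e[1]; yaw=np.degrees(np.arctan2(L[1],L[0]))
    return b.mean(0).round(1),[round(float(np.linalg.norm(x)),1) for x in e[::-1]],round(float((yaw+90)%180-90),1)
def sherds(f,cam="top"):
    hsv=cv2.cvtColor(f["pixels"],cv2.COLOR_RGB2HSV)
    for d in models.silhouettes("sherd1",cam):
        m=d["pixels"]
        if m.sum()<30: continue
        print("sherd?",round(d["confidence"],2),[round(float(x)) for x in d["extent"]],"rgb",np.median(f["pixels"][m],0),*rect(f,m,.010))
E
python3 - <<'E'
from h import *
f=imaging.grab_frame("top"); sherds(f)
for n,z in(("tag",.006),("tag_stand",.01),("gate_handle",.128),("bowl",.055),("pen_pot",.08)):
    for d in models.silhouettes(n,"top")[:2]: print(n,round(d["confidence"],2),[round(float(x)) for x in d["extent"]],*rect(f,d["pixels"],z))
px=f["pixels"].astype(int); r,g,b=px[...,0],px[...,1],px[...,2]
red=((r>110)&(g<40)&(b<50)).astype(np.uint8)
n,l,s,c=cv2.connectedComponentsWithStats(red)
for i in range(1,n):
    if s[i,4]>20 and s[i,4]<5000: print("red",s[i],c[i],unproj(f,[c[i]],.14)[0],unproj(f,[c[i]],.175)[0])
print(px[100,350],px[250,300],px[167,312],px[167,356])
y=((r>120)&(g>110)&(b<70))[210:265,385:425]; print("yellow",y.sum())
m=np.zeros(r.shape,bool); m[210:265,385:425]=y; print(*rect(f,m,.006))
d=((r<90)&(g<70)&(b<50));print([ (j,i) for i in range(215,234) for j in range(395,412) if d[i,j]])
E
python3 - <<'E'
import cv2
a=cv2.imread("pics/top0.png")[120:260,200:440]; 
cv2.imwrite("pics/a.png",cv2.resize(a,None,fx=3.3333,fy=3.3333,interpolation=cv2.INTER_CUBIC))
E
```

```text
sherd? 0.8 [360, 240, 17, 25] rgb [234. 189. 141.] [470.8 -43.1] [65.4, 46.4] 16.0
sherd? 0.79 [325, 236, 15, 20] rgb [140.  65. 184.] [492.4  55.4] [68.3, 44.5] -15.4
sherd? 0.76 [468, 208, 21, 20] rgb [233.  158.5 103. ] [ 561.3 -380.2] [67.2, 55.9] -4.8
sherd? 0.75 [346, 276, 14, 24] rgb [ 37. 187. 187.] [366.5  -0.4] [65.3, 45.2] -1.9
sherd? 0.72 [447, 247, 18, 22] rgb [171. 106.  76.] [ 440.7 -309.7] [71.3, 47.3] -15.5
sherd? 0.6 [423, 280, 24, 19] rgb [ 38. 187. 186.] [ 347.1 -226.2] [69.8, 41.3] -70.4
tag 0.96 [402, 234, 21, 37] [ 480.1 -177.9] [112.0, 50.1] 2.2
tag 0.3 [284, 174, 147, 84] [699.5 182.6] [470.0, 268.8] -87.6
tag_stand 0.74 [412, 183, 44, 50] [ 664.4 -231.6] [162.5, 109.3] -33.6
tag_stand 0.26 [279, 171, 79, 56] [691.3 130. ] [165.9, 115.8] 2.5
gate_handle 0.68 [280, 172, 78, 53] [664.4 123.1] [150.0, 105.8] 2.8
bowl 0.74 [388, 136, 38, 42] [ 788.3 -147.5] [119.5, 117.1] -2.8
pen_pot 0.88 [187, 212, 36, 27] [560.7 461.3] [108.9, 76.8] 64.9
pen_pot 0.72 [281, 170, 78, 53] [675.1 127. ] [154.0, 107.0] 2.2
red [354 166   8  30 148] [357.51351351 180.40540541] [ 0.62730902 -0.03733581  0.14      ] [ 0.6195082  -0.03437423  0.175     ]
[134  70  60] [127  48  34] [228  51  45] [199  40  29]
yellow 296
[ 479.6 -179.9] [114.6, 49.8] 4.0
[]
```

View pics/a.png

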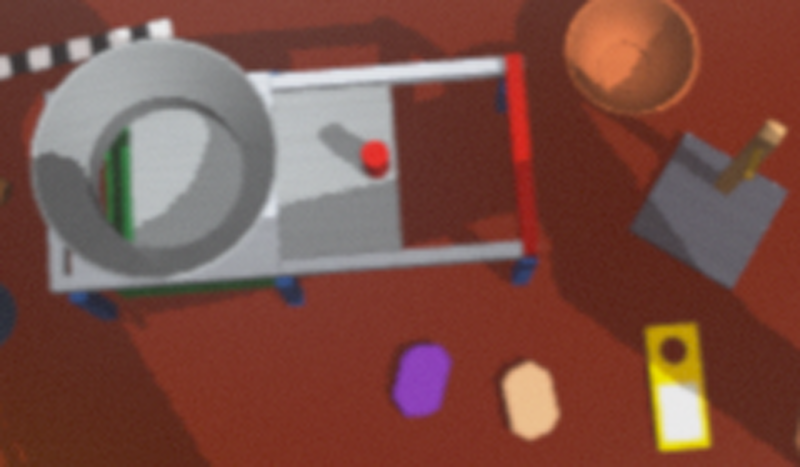

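Run:
```python
from h import *
f=imaging.grab_frame("top"); s=imaging.grab_frame("scene")
def up(pts,z,sc=3.3333,o=(200,120)): return (unproj(f,np.array(pts,float)/sc+np.array(o),z)[:,:2]*1000).round(1)
print("bar",up([(515,57),(531,255)],.14))
print("rim",up([(153,157.5)],.211), up([(30,157),(276,157),(153,37),(153,278)],.211).tolist())
print("handle",up([(375,151)],.175))
b=up([(685,132),(788,190),(735,288),(631,230)],.01);print("base",b.tolist(),b.mean(0))
print("posttop",up([(775,130)],.19)); print("eye",up([(673,350)],.006))
so=(150,140)
def us(pts,z): return (unproj(s,np.array(pts,float)/2.28+np.array(so),z)[:,:2]*1000).round(1)
print("S rim",us([(554,160)],.211),"handle",us([(412,178)],.175),"eye",us([(240,172)],.006))
b=us([(197,198),(249,235),(195,277),(141,243)],.01);print("S base",b.tolist(),b.mean(0)); print("S posttop",us([(156,161)],.19))
print("S sherds",us([(332,155),(99,190),(166,133)],.006).tolist())
```

```text
bar [[753.9 -34.1]
 [581.5 -40.4]]
rim [[655.7 261.5]] [[659.1, 359.9], [653.1, 163.8], [755.8, 262.3], [558.8, 260.8]]
handle [[665.2  86.5]]
base [[719.1, -202.5], [660.2, -295.7], [568.5, -239.5], [626.1, -146.1]] [ 643.475 -220.95 ]
posttop [[ 669.4 -237.3]]
eye [[ 512.9 -179.3]]
S rim [[661.1 262. ]] handle [[668.6  89.8]] eye [[ 520.8 -176.9]]
S base [[579.3, -229.7], [642.9, -141.1], [719.2, -202.0], [666.3, -290.8]] [ 651.925 -215.9  ]
S posttop [[ 672.6 -232.7]]
S sherds [[477.3, -41.5], [569.2, -380.8], [445.3, -309.2]]
```

```bash
cat >> h.py <<'E'
def plan(x,y,z,yaw,n=None,start=None):
    """constant-rate rows to the target; half-turn ambiguity resolved to smallest turn near neutral"""
    s=arm.get_state(); p=np.array(s["eef_pos"]); a=s["ee_rot"][2]
    if start is not None: p=np.array(start[:3]);a=start[3]
    q1=np.arctan2(y,x); neutral=q1-np.pi/2
    yaw=min([yaw+k*np.pi for k in(-3,-2,-1,0,1,2,3)],key=lambda v:abs(v-neutral))
    if start is None: a=neutral_unwrap(a,s)
    D=np.array([x,y,z])-p; dy=yaw-a
    def rows(n):
        out=[]
        for i in range(n):
            c=a+dy*i/n; d=D/n/.025
            out.append([np.cos(c)*d[0]+np.sin(c)*d[1],np.sin(c)*d[0]-np.cos(c)*d[1],-d[2],-dy/n/.15])
        return np.array(out)
    k=n or next(k for k in range(1,99) if abs(rows(k)).max()<=1)
    r=rows(k).round(2); print("from",p.round(4),round(a,3),"to",x,y,z,round(yaw,3),"rows",k)
    for i in range(0,k,8): print(" travel",r[i:i+8,:3].tolist(),"twist",r[i:i+8,3].tolist())
def neutral_unwrap(a,s):
    e=s["q"][0]+s["q"][5]-np.pi/2
    return a+2*np.pi*round((e-a)/(2*np.pi))
HC=np.array([.658,.262]); HY=.037
def hop(x,y): return HC+np.array([np.cos(HY)*x-np.sin(HY)*y,np.sin(HY)*x+np.cos(HY)*y])
E
python3 - <<'E'
from h import *
plan(.666,.088,.245,-1.534); print(hop(0,-140e-3))
E
```

```text
from [ 0.1734 -0.6523  0.2456] -2.882 to 0.666 0.088 0.245 -1.534 rows 36
 travel [[-0.74, 0.65, 0.0], [-0.76, 0.63, 0.0], [-0.79, 0.6, 0.0], [-0.81, 0.57, 0.0], [-0.83, 0.54, 0.0], [-0.85, 0.51, 0.0], [-0.87, 0.47, 0.0], [-0.88, 0.44, 0.0]] twist [-0.25, -0.25, -0.25, -0.25, -0.25, -0.25, -0.25, -0.25]
 travel [[-0.9, 0.41, 0.0], [-0.91, 0.37, 0.0], [-0.93, 0.34, 0.0], [-0.94, 0.3, 0.0], [-0.95, 0.27, 0.0], [-0.96, 0.23, 0.0], [-0.97, 0.2, 0.0], [-0.98, 0.16, 0.0]] twist [-0.25, -0.25, -0.25, -0.25, -0.25, -0.25, -0.25, -0.25]
 travel [[-0.98, 0.12, 0.0], [-0.98, 0.09, 0.0], [-0.99, 0.05, 0.0], [-0.99, 0.01, 0.0], [-0.99, -0.02, 0.0], [-0.99, -0.06, 0.0], [-0.98, -0.1, 0.0], [-0.98, -0.14, 0.0]] twist [-0.25, -0.25, -0.25, -0.25, -0.25, -0.25, -0.25, -0.25]
 travel [[-0.97, -0.17, 0.0], [-0.97, -0.21, 0.0], [-0.96, -0.24, 0.0], [-0.95, -0.28, 0.0], [-0.94, -0.31, 0.0], [-0.92, -0.35, 0.0], [-0.91, -0.38, 0.0], [-0.9, -0.42, 0.0]] twist [-0.25, -0.25, -0.25, -0.25, -0.25, -0.25, -0.25, -0.25]
 travel [[-0.88, -0.45, 0.0], [-0.86, -0.48, 0.0], [-0.84, -0.52, 0.0], [-0.82, -0.55, 0.0]] twist [-0.25, -0.25, -0.25, -0.25]
[0.66317882 0.12209582]
```

Emit:
play_rows(travel=[[-0.75,0.65,0],[-0.75,0.65,0],[-0.8,0.6,0],[-0.8,0.55,0],[-0.85,0.55,0],[-0.85,0.5,0],[-0.85,0.45,0],[-0.9,0.45,0]], twist=[-0.25,-0.25,-0.25,-0.25,-0.25,-0.25,-0.25,-0.25])

```text
t: 2.45
eef_pos: [0.2837, -0.487, 0.2457]
ee_rot: [-3.141, 0.0, -2.581]
force: [0.5, -0.4, 0.5]
width: 0.0876
gripper_force: 0.0
```

Emit:
play_rows(travel=[[-0.9,0.4,0],[-0.9,0.35,0],[-0.95,0.35,0],[-0.95,0.3,0],[-0.95,0.25,0],[-0.95,0.25,0],[-0.95,0.2,0],[-1,0.15,0]], twist=[-0.25,-0.25,-0.25,-0.25,-0.25,-0.25,-0.25,-0.25])

```text
t: 3.45
eef_pos: [0.3936, -0.3227, 0.2458]
ee_rot: [-3.141, 0.0, -2.281]
force: [0.5, -0.1, -0.1]
width: 0.0877
gripper_force: 0.0
```

Emit:
play_rows(travel=[[-1,0.1,0],[-1,0.1,0],[-1,0.05,0],[-1,0,0],[-1,0,0],[-1,-0.05,0],[-1,-0.1,0],[-1,-0.15,0]], twist=[-0.25,-0.25,-0.25,-0.25,-0.25,-0.25,-0.25,-0.25])

```text
t: 4.45
eef_pos: [0.5046, -0.1554, 0.2458]
ee_rot: [-3.141, 0.0, -1.98]
force: [0.9, 0.0, -0.0]
width: 0.0879
gripper_force: 0.0
```

Emit:
play_rows(travel=[[-0.95,-0.2,0],[-0.95,-0.2,0],[-0.95,-0.25,0],[-0.95,-0.3,0],[-0.95,-0.3,0],[-0.9,-0.35,0],[-0.9,-0.4,0],[-0.9,-0.4,0]], twist=[-0.25,-0.25,-0.25,-0.25,-0.25,-0.25,-0.25,-0.25])

```text
t: 5.45
eef_pos: [0.6145, 0.0082, 0.2455]
ee_rot: [3.142, -0.0, -1.679]
force: [0.8, 0.3, -0.6]
width: 0.0876
gripper_force: 0.0
```

```bash
python3 -c "
from h import *
plan(.667,.088,.245,-1.534)"
```

```text
from [0.6145 0.0082 0.2455] -1.679 to 0.667 0.088 0.245 -1.534 rows 4
 travel [[-0.85, -0.44, 0.0], [-0.83, -0.47, 0.0], [-0.82, -0.5, 0.0], [-0.8, -0.53, 0.0]] twist [-0.24, -0.24, -0.24, -0.24]
```

Emit:
play_rows(travel=[[-0.85,-0.45,0],[-0.85,-0.45,0],[-0.8,-0.5,0],[-0.8,-0.5,0],[0,0,0.75],[0,0,0.75],[0,0,0.75],[0,0,0.75]], twist=[-0.25,-0.25,-0.25,-0.25,0,0,0,0])

```text
t: 6.45
eef_pos: [0.666, 0.0872, 0.1698]
ee_rot: [-3.141, 0.0, -1.531]
force: [0.3, 0.2, 0.7]
width: 0.0878
gripper_force: 0.0
```

Emit:
play_rows(travel=[[0,0,0],[0,0,0],[0,0,0],[0,0,0],[0,0,0]], twist=[0,0,0,0,0], fingers=0, newtons=20)

```text
t: 7.08
eef_pos: [0.6657, 0.0867, 0.171]
ee_rot: [-3.141, 0.0, -1.532]
force: [0.6, -0.3, 0.1]
width: 0.0428
gripper_force: 0.0
```

Emit:
play_rows(travel=[[0,0,0],[0,0,0],[0,0,0],[0,0,0]], twist=[0,0,0,0])

```text
t: 7.58
eef_pos: [0.6659, 0.0867, 0.1706]
ee_rot: [-3.141, 0.0, -1.532]
force: [2.4, 0.0, -1.4]
width: 0.023
gripper_force: 20.0
```

Emit:
play_rows(travel=[[-0.4,0,0],[-0.4,0,0],[-0.4,0,0],[-0.3,0,0],[-0.2,0,0],[0,0,0],[0,0,0]], twist=[0,0,0,0,0,0,0])

```text
t: 8.45
eef_pos: [0.6641, 0.1245, 0.1708]
ee_rot: [3.14, -0.007, -1.533]
force: [7.7, -22.2, -0.0]
width: 0.0233
gripper_force: 20.0
```

Emit:
play_rows(travel=[[0.15,0,0],[0,0,0],[0,0,0],[0,0,0],[0,0,-1],[0,0,-1],[0,0,-1],[0,0,-0.5]], twist=[0,0,0,0,0,0,0,0], fingers=0.9)

```text
t: 9.45
eef_pos: [0.6644, 0.1259, 0.2596]
ee_rot: [-3.14, 0.001, -1.531]
force: [0.2, 0.1, 0.3]
width: 0.0786
gripper_force: 0.0
```

Run:
```python
from h import *
f=imaging.grab_frame("top"); cv2.imwrite("pics/t1.png",f["pixels"][:,:,::-1]); sherds(f)
px=f["pixels"].astype(int)
plan(.474,-.042,.25,np.radians(16))
```

```text
sherd? 0.89 [445, 249, 20, 22] rgb [233. 152. 107.] [ 438.5 -310.4] [70.9, 45.5] -22.5
sherd? 0.85 [347, 277, 18, 25] rgb [ 38. 188. 187.] [ 3.636e+02 -2.000e-01] [65.4, 45.1] -2.2
sherd? 0.61 [327, 235, 15, 17] rgb [140.  65. 184.] [492.7  56.4] [68.4, 43.8] -15.8
sherd? 0.56 [422, 280, 22, 18] rgb [ 43. 187. 186.] [ 347.3 -226.2] [71.9, 44.4] -73.8
sherd? 0.55 [468, 206, 19, 21] rgb [234. 160. 104.] [ 561.3 -381.7] [67.0, 52.7] -5.2
sherd? 0.54 [359, 239, 17, 28] rgb [235. 190. 142.] [472.  -42.2] [64.8, 40.8] 11.9
from [0.6645 0.1258 0.2594] -1.531 to 0.474 -0.042 0.25 -2.862 rows 11
 travel [[0.58, 0.72, 0.03], [0.66, 0.64, 0.03], [0.74, 0.56, 0.03], [0.8, 0.46, 0.03], [0.85, 0.36, 0.03], [0.89, 0.26, 0.03], [0.91, 0.15, 0.03], [0.92, 0.04, 0.03]] twist [0.81, 0.81, 0.81, 0.81, 0.81, 0.81, 0.81, 0.81]
 travel [[0.92, -0.07, 0.03], [0.9, -0.18, 0.03], [0.88, -0.29, 0.03]] twist [0.81, 0.81, 0.81]
```

Emit:
play_rows(travel=[[0.6,0.7,0],[0.65,0.65,0],[0.75,0.55,0],[0.8,0.45,0],[0.85,0.35,0],[0.9,0.25,0],[0.9,0.15,0],[0.9,0.05,0]], twist=[0.8,0.8,0.8,0.8,0.8,0.8,0.8,0.8])

```text
t: 10.55
eef_pos: [0.5259, 0.0022, 0.2568]
ee_rot: [3.141, -0.002, -2.496]
force: [0.2, 0.0, -0.9]
width: 0.0788
gripper_force: 0.0
```

Emit:
play_rows(travel=[[0.9,-0.05,0.5],[0.9,-0.2,0.9],[0.9,-0.3,0.9],[0,0,0.9],[0,0,0.9]], twist=[0.8,0.8,0.8,0,0])

```text
t: 11.18
eef_pos: [0.4745, -0.0438, 0.1541]
ee_rot: [3.141, -0.001, -2.852]
force: [-0.3, 0.9, 0.1]
width: 0.0792
gripper_force: 0.0
```

```bash
python3 -c "
from h import *
plan(.474,-.042,.021,np.radians(15))"
```

```text
from [ 0.4745 -0.0438  0.1541] -2.852 to 0.474 -0.042 0.021 -2.88 rows 6
 travel [[-0.0, 0.01, 0.89], [-0.0, 0.01, 0.89], [-0.0, 0.01, 0.89], [-0.0, 0.01, 0.89], [-0.0, 0.01, 0.89], [-0.0, 0.01, 0.89]] twist [0.03, 0.03, 0.03, 0.03, 0.03, 0.03]
```

Emit:
play_rows(travel=[[0,0.05,0.9],[0,0,0.9],[0,0,0.9],[0,0,0.9],[0,0,0.9],[0,0,0.75],[0,0,0]], twist=[0,0,0,0,0,0,0])

```text
t: 12.05
eef_pos: [0.4732, -0.0428, 0.0225]
ee_rot: [3.141, -0.004, -2.852]
force: [0.0, -0.2, 0.4]
width: 0.0786
gripper_force: 0.0
```

Emit:
play_rows(travel=[[0,0,0],[0,0,0],[0,0,0],[0,0,0],[0,0,0],[0,0,0]], twist=[0,0,0,0,0,0], fingers=0, newtons=30)

```text
t: 12.8
eef_pos: [0.4753, -0.0422, 0.0247]
ee_rot: [-3.142, 0.001, -2.852]
force: [-1.0, 1.3, 5.7]
width: 0.0442
gripper_force: 29.1
```

```bash
python3 -c "
from h import *
s=arm.get_state();p=s['eef_pos'];print(s['width'],s['gripper_force'])
x,y=hop(0,0)
plan(x,y,.26,HY,start=[p[0],p[1],.26,s['ee_rot'][2]])"
```

```text
0.044222408717482946 29.050160930491984
from [ 0.4753 -0.0422  0.26  ] -2.852 to 0.658 0.262 0.26 0.037 rows 20
 travel [[-0.52, 0.48, -0.0], [-0.59, 0.4, -0.0], [-0.64, 0.31, -0.0], [-0.68, 0.21, -0.0], [-0.7, 0.11, -0.0], [-0.71, 0.01, -0.0], [-0.7, -0.09, -0.0], [-0.68, -0.19, -0.0]] twist [-0.96, -0.96, -0.96, -0.96, -0.96, -0.96, -0.96, -0.96]
 travel [[-0.65, -0.29, -0.0], [-0.6, -0.38, -0.0], [-0.54, -0.46, -0.0], [-0.47, -0.53, -0.0], [-0.39, -0.59, -0.0], [-0.3, -0.64, -0.0], [-0.2, -0.68, -0.0], [-0.1, -0.7, -0.0]] twist [-0.96, -0.96, -0.96, -0.96, -0.96, -0.96, -0.96, -0.96]
 travel [[0.0, -0.71, -0.0], [0.1, -0.7, -0.0], [0.2, -0.68, -0.0], [0.3, -0.64, -0.0]] twist [-0.96, -0.96, -0.96, -0.96]
```

Emit:
play_rows(travel=[[0,0,-0.5],[0,0,-1],[0,0,-1],[0,0,-1],[-0.5,0.45,-1],[-0.9,0.8,-1],[-0.9,0.8,-1],[-0.9,0.8,-1]], twist=[0,0,0,0,0,0,0,0])

```text
t: 13.8
eef_pos: [0.5314, 0.0495, 0.2135]
ee_rot: [3.141, 0.0, -2.852]
force: [1.2, -0.2, -0.6]
width: 0.0439
gripper_force: 29.1
```

Emit:
play_rows(travel=[[-0.9,0.8,-1],[-0.9,0.8,-0.8],[-0.9,0.8,0],[-0.9,0.8,0],[-0.9,0.8,0],[-0.9,0.8,0],[-0.9,0.8,0],[-0.5,0.6,0]], twist=[0,0,0,0,0,0,0,0])

```text
t: 14.8
eef_pos: [0.6501, 0.2468, 0.2568]
ee_rot: [-3.142, -0.001, -2.852]
force: [0.1, -0.7, -0.6]
width: 0.0446
gripper_force: 29.1
```

```bash
python3 -c "
from h import *
s=arm.get_state();print(s['width'],s['gripper_force'])
x,y=hop(0,0)
plan(x,y,.19,s['ee_rot'][2])"
```

```text
0.044580714815984995 29.09145077224821
from [0.6501 0.2468 0.2568] -2.852 to 0.658 0.262 0.19 0.29 rows 21
 travel [[-0.02, 0.02, 0.13], [-0.03, 0.02, 0.13], [-0.03, 0.02, 0.13], [-0.03, 0.01, 0.13], [-0.03, 0.01, 0.13], [-0.03, 0.0, 0.13], [-0.03, -0.0, 0.13], [-0.03, -0.01, 0.13]] twist [-1.0, -1.0, -1.0, -1.0, -1.0, -1.0, -1.0, -1.0]
 travel [[-0.03, -0.01, 0.13], [-0.03, -0.02, 0.13], [-0.03, -0.02, 0.13], [-0.02, -0.02, 0.13], [-0.02, -0.03, 0.13], [-0.01, -0.03, 0.13], [-0.01, -0.03, 0.13], [-0.0, -0.03, 0.13]] twist [-1.0, -1.0, -1.0, -1.0, -1.0, -1.0, -1.0, -1.0]
 travel [[0.0, -0.03, 0.13], [0.01, -0.03, 0.13], [0.01, -0.03, 0.13], [0.01, -0.03, 0.13], [0.02, -0.03, 0.13]] twist [-1.0, -1.0, -1.0, -1.0, -1.0]
```

Emit:
play_rows(travel=[[-0.5,0.5,0],[0,0,0],[0,0,0.75],[0,0,0.75],[0,0,0.75],[0,0,0.75],[0,0,0]], twist=[0,0,0,0,0,0,0])

```text
t: 15.68
eef_pos: [0.6574, 0.2608, 0.1793]
ee_rot: [-3.141, -0.004, -2.852]
force: [0.1, 0.6, 0.1]
width: 0.0438
gripper_force: 29.1
```

Emit:
play_rows(travel=[[0,0,0],[0,0,0],[0,0,0],[0,0,-1],[0,0,-1],[0,0,-1]], twist=[0,0,0,0,0,0], fingers=0.68)

```text
t: 16.42
eef_pos: [0.6584, 0.2616, 0.2581]
ee_rot: [3.141, 0.001, -2.852]
force: [0.5, -0.7, 0.4]
width: 0.0596
gripper_force: 0.0
```

Run:
```python
from h import *
f=imaging.grab_frame("top"); cv2.imwrite("pics/t2.png",f["pixels"][:,:,::-1]); sherds(f)
s=imaging.grab_frame("scene"); sherds(s,"scene")
plan(.442,-.310,.25,np.radians(-20))
```

```text
sherd? 0.64 [423, 280, 24, 23] rgb [ 43. 187. 186.] [ 348.4 -225.8] [72.1, 45.5] -71.6
sherd? 0.62 [446, 246, 16, 21] rgb [234. 152. 107.] [ 439.7 -310.3] [67.0, 40.9] -18.2
sherd? 0.62 [348, 276, 16, 23] rgb [ 37. 188. 187.] [ 3.665e+02 -3.000e-01] [65.5, 45.1] -2.2
sherd? 0.6 [325, 234, 18, 17] rgb [140.  65. 184.] [493.3  55.8] [72.8, 43.0] -15.8
sherd? 0.59 [467, 209, 20, 26] rgb [233. 159. 104.] [ 558.3 -381.4] [67.5, 52.7] -5.2
sherd? 0.52 [253, 173, 19, 26] rgb [235. 193. 147.] [682.6 283.5] [69.5, 45.8] 12.7
sherd? 0.75 [195, 223, 14, 14] rgb [249. 199. 147.] [ 566.6 -377.8] [73.5, 45.6] -4.3
sherd? 0.65 [308, 187, 16, 10] rgb [ 74. 202. 204.] [374.5   0.5] [71.8, 43.0] -11.2
sherd? 0.61 [388, 227, 22, 19] rgb [249. 212. 172.] [549.  281.3] [80.1, 53.0] 10.2
sherd? 0.6 [222, 201, 17, 14] rgb [243. 176. 134.] [ 447.2 -310.2] [71.5, 46.6] -19.7
sherd? 0.49 [250, 183, 23, 9] rgb [ 78.  203.  203.5] [ 355.3 -224.8] [64.6, 49.4] -86.7
sherd? 0.43 [323, 216, 14, 6] rgb [142.   68.  192.5] [520.   52.3] [44.7, 41.3] -86.6
from [0.6584 0.2617 0.2576] -2.852 to 0.442 -0.31 0.25 -3.491 rows 25
 travel [[0.59, -0.78, 0.01], [0.57, -0.79, 0.01], [0.55, -0.81, 0.01], [0.53, -0.82, 0.01], [0.51, -0.83, 0.01], [0.49, -0.85, 0.01], [0.47, -0.86, 0.01], [0.45, -0.87, 0.01]] twist [0.17, 0.17, 0.17, 0.17, 0.17, 0.17, 0.17, 0.17]
 travel [[0.42, -0.88, 0.01], [0.4, -0.89, 0.01], [0.38, -0.9, 0.01], [0.35, -0.91, 0.01], [0.33, -0.92, 0.01], [0.31, -0.93, 0.01], [0.28, -0.94, 0.01], [0.26, -0.94, 0.01]] twist [0.17, 0.17, 0.17, 0.17, 0.17, 0.17, 0.17, 0.17]
 travel [[0.24, -0.95, 0.01], [0.21, -0.96, 0.01], [0.19, -0.96, 0.01], [0.16, -0.96, 0.01], [0.14, -0.97, 0.01], [0.11, -0.97, 0.01], [0.09, -0.97, 0.01], [0.06, -0.98, 0.01]] twist [0.17, 0.17, 0.17, 0.17, 0.17, 0.17, 0.17, 0.17]
 travel [[0.04, -0.98, 0.01]] twist [0.17]
```

Emit:
play_rows(travel=[[0.6,-0.8,0],[0.55,-0.8,0],[0.55,-0.8,0],[0.55,-0.8,0],[0.5,-0.85,0],[0.5,-0.85,0],[0.45,-0.85,0],[0.45,-0.85,0]], twist=[0.2,0.2,0.2,0.2,0.2,0.2,0.2,0.2], fingers=0.9)

```text
t: 17.62
eef_pos: [0.5861, 0.0785, 0.2569]
ee_rot: [3.142, 0.0, -3.094]
force: [-0.7, -1.1, 0.1]
width: 0.0786
gripper_force: 0.0
```

Emit:
play_rows(travel=[[0.4,-0.9,0],[0.4,-0.9,0],[0.35,-0.9,0],[0.35,-0.9,0],[0.3,-0.95,0],[0.3,-0.95,0],[0.25,-0.95,0],[0.25,-0.95,0]], twist=[0.2,0.2,0.2,0.2,0.2,0.2,0.2,0.2])

```text
t: 18.62
eef_pos: [0.5107, -0.1029, 0.2568]
ee_rot: [-3.142, 0.0, 2.949]
force: [0.7, -0.9, -1.1]
width: 0.0789
gripper_force: 0.0
```

```bash
python3 -c "
from h import *
plan(.443,-.310,.15,np.radians(-19))"
```

```text
from [ 0.5107 -0.1029  0.2568] -3.334 to 0.443 -0.31 0.15 -3.473 rows 9
 travel [[0.12, -0.96, 0.47], [0.1, -0.96, 0.47], [0.09, -0.96, 0.47], [0.07, -0.97, 0.47], [0.06, -0.97, 0.47], [0.04, -0.97, 0.47], [0.03, -0.97, 0.47], [0.01, -0.97, 0.47]] twist [0.1, 0.1, 0.1, 0.1, 0.1, 0.1, 0.1, 0.1]
 travel [[-0.0, -0.97, 0.47]] twist [0.1]
```

Emit:
play_rows(travel=[[0.1,-1,0],[0.1,-1,0.3],[0.1,-1,0.6],[0.1,-1,0.7],[0.05,-1,0.8],[0.05,-1,0.8],[0,-1,0.8],[0,-1,0.3]], twist=[0.1,0.1,0.1,0.1,0.1,0.1,0.1,0.1])

```text
t: 19.62
eef_pos: [0.4497, -0.2939, 0.1481]
ee_rot: [-3.142, -0.002, 2.83]
force: [0.8, -0.4, 0.2]
width: 0.0786
gripper_force: 0.0
```

```bash
python3 -c "
from h import *
plan(.443,-.310,.022,np.radians(-19))"
```

```text
from [ 0.4497 -0.2939  0.1481] -3.453 to 0.443 -0.31 0.022 -3.473 rows 6
 travel [[0.01, -0.12, 0.84], [0.01, -0.12, 0.84], [0.01, -0.12, 0.84], [0.01, -0.12, 0.84], [0.01, -0.12, 0.84], [0.01, -0.12, 0.84]] twist [0.02, 0.02, 0.02, 0.02, 0.02, 0.02]
```

Emit:
play_rows(travel=[[0,-0.6,0.4],[0,0,0.9],[0,0,0.9],[0,0,0.9],[0,0,0.9],[0,0,0.9],[0,0,0],[0,0,0]], twist=[0.1,0,0,0,0,0,0,0])

```text
t: 20.62
eef_pos: [0.447, -0.3073, 0.0275]
ee_rot: [-3.141, 0.001, 2.816]
force: [0.5, -0.1, -0.3]
width: 0.0791
gripper_force: 0.0
```

Emit:
play_rows(travel=[[0,0,0],[0,0,0],[0,0,0],[0,0,0],[0,0,0],[0,0,0]], twist=[0,0,0,0,0,0], fingers=0)

```text
t: 21.38
eef_pos: [0.4467, -0.3071, 0.027]
ee_rot: [-3.142, 0.0, 2.817]
force: [-0.1, 0.2, 3.8]
width: 0.0432
gripper_force: 30.0
```

```bash
cat >> h.py <<'E'
def shift(x,y,z):
    s=arm.get_state(); p=s["eef_pos"]; a=s["ee_rot"][2]; d=(np.array([x,y,z])-p)/.025
    print("pos",p.round(4),"yaw",round(a,3),"w",round(s["width"],4),"gf",s["gripper_force"],"units",(np.array([[np.cos(a),np.sin(a),0],[np.sin(a),-np.cos(a),0],[0,0,-1]])@d).round(2))
E
python3 -c "
from h import *
shift(*hop(0,0),.26)"
```

```text
pos [ 0.4467 -0.3071  0.027 ] yaw 2.817 w 0.0432 gf 29.997962415218353 units [-0.74 24.27 -9.32]
```

Emit:
play_rows(travel=[[0,0,0],[0,0,0],[0,0,0.24],[0,0,0]], twist=[0,0,0,0], fingers=0.7)

```text
t: 21.88
eef_pos: [0.4461, -0.3068, 0.0201]
ee_rot: [3.142, -0.001, 2.816]
force: [-0.6, -0.3, -0.3]
width: 0.0616
gripper_force: 0.0
```

Emit:
play_rows(travel=[[0,0,0],[0,0,0],[0,0,0],[0,0,0]], twist=[0,0,0,0], fingers=0)

```text
t: 22.38
eef_pos: [0.4467, -0.307, 0.0209]
ee_rot: [3.142, 0.0, 2.816]
force: [-0.1, -0.5, 0.1]
width: 0.0436
gripper_force: 30.0
```

Emit:
play_rows(travel=[[0,0,-0.5],[0,0,-1],[0,0,-1],[0,0,-1],[0,0.4,-1],[0,0.8,-1],[0,1,-1],[0,1,-1]], twist=[0,0,0,0,0,0,0,0])

```text
t: 23.38
eef_pos: [0.472, -0.2306, 0.2101]
ee_rot: [3.141, 0.001, 2.816]
force: [1.5, -0.3, -0.2]
width: 0.0437
gripper_force: 30.0
```

Emit:
play_rows(travel=[[0,1,-1],[0,1,-1],[0,1,0],[0,1,0],[0,1,0],[0,1,0],[0,1,0],[0,1,0]], twist=[0,0,0,0,0,0,0,0])

```text
t: 24.38
eef_pos: [0.5359, -0.041, 0.2593]
ee_rot: [3.141, 0.001, 2.816]
force: [0.1, 0.0, 0.0]
width: 0.0436
gripper_force: 30.0
```

Emit:
play_rows(travel=[[0,1,0],[0,1,0],[0,1,0],[0,1,0],[0,1,0],[0,1,0],[0,1,0],[0,1,0]], twist=[0,0,0,0,0,0,0,0])

```text
t: 25.38
eef_pos: [0.6005, 0.1495, 0.2582]
ee_rot: [-3.141, -0.0, 2.817]
force: [0.1, -0.4, -0.2]
width: 0.0437
gripper_force: 30.0
```

```bash
python3 -c "
from h import *
shift(*hop(0,0),.19)"
```

```text
pos [0.6005 0.1495 0.2582] yaw 2.817 w 0.0437 gf 29.996756315231323 units [-0.74  5.    2.73]
```

Emit:
play_rows(travel=[[-0.15,1,0],[-0.15,1,0],[-0.15,1,0],[-0.15,1,0],[-0.1,0.85,0],[0,0,0.9],[0,0,0.9],[0,0,0.9]], twist=[0,0,0,0,0,0,0,0])

```text
t: 26.38
eef_pos: [0.6554, 0.2581, 0.1897]
ee_rot: [-3.141, -0.0, 2.816]
force: [0.5, -0.4, -0.7]
width: 0.0436
gripper_force: 30.0
```

Emit:
play_rows(travel=[[0,0,0],[0,0,0],[0,0,0],[0,0,0],[0,0,-1],[0,0,-1],[0,0,-1]], twist=[0,0,0,0,0,0,0], fingers=0.68)

```text
t: 27.25
eef_pos: [0.6553, 0.2571, 0.2672]
ee_rot: [3.141, 0.0, 2.816]
force: [0.0, -0.3, 0.5]
width: 0.0598
gripper_force: 0.0
```

Run:
```python
from h import *
f=imaging.grab_frame("top"); cv2.imwrite("pics/t3.png",f["pixels"][:,:,::-1]); sherds(f)
s=imaging.grab_frame("scene"); sherds(s,"scene")
plan(.563,-.380,.25,np.radians(-5))
```

```text
sherd? 0.83 [325, 234, 18, 18] rgb [141.  65. 184.] [495.1  56.3] [73.4, 43.1] -18.4
sherd? 0.78 [466, 208, 18, 21] rgb [234. 160. 104.] [ 561.3 -381.8] [66.9, 46.6] -4.8
sherd? 0.77 [347, 277, 12, 25] rgb [ 37. 187. 187.] [ 3.665e+02 -3.000e-01] [65.5, 45.1] -2.2
sherd? 0.72 [422, 280, 23, 17] rgb [ 41.5 187.  186. ] [ 347.8 -226. ] [71.9, 45.4] -73.7
sherd? 0.67 [250, 181, 14, 15] rgb [234. 157. 114.] [662.9 290.8] [46.0, 35.9] 66.3
sherd? 0.18 [187, 213, 38, 27] rgb [ 69.  81. 100.] [570.5 485.4] [110.4, 81.3] 62.7
sherd? 0.74 [250, 183, 24, 11] rgb [ 77. 203. 203.] [ 357.3 -224.3] [63.8, 53.1] -76.2
sherd? 0.68 [389, 225, 17, 18] rgb [242. 174. 134.] [531.6 281.5] [88.9, 54.2] -21.8
sherd? 0.63 [237, 232, 45, 58] rgb [109. 101. 108.] [ 599.6 -260.5] [250.2, 131.9] 39.3
sherd? 0.61 [323, 216, 12, 5] rgb [143.  69. 193.] [517.6  55.6] [37.8, 27.6] -86.6
sherd? 0.58 [395, 231, 12, 9] rgb [190.5 142.  113. ] [569.7 300. ] [39.9, 15.8] -32.7
sherd? 0.58 [192, 223, 14, 14] rgb [249. 199. 147.] [ 568.5 -381.8] [68.2, 49.8] 1.5
sherd? 0.44 [310, 189, 17, 11] rgb [ 75.  201.5 203. ] [374.
[... 291 characters left out ...]
8, 0.03], [-0.13, -0.98, 0.03], [-0.12, -0.98, 0.03], [-0.12, -0.98, 0.03]] twist [-0.06, -0.06, -0.06, -0.06, -0.06, -0.06, -0.06, -0.06]
 travel [[-0.11, -0.98, 0.03], [-0.1, -0.99, 0.03], [-0.09, -0.99, 0.03], [-0.08, -0.99, 0.03], [-0.07, -0.99, 0.03], [-0.06, -0.99, 0.03], [-0.05, -0.99, 0.03], [-0.04, -0.99, 0.03]] twist [-0.06, -0.06, -0.06, -0.06, -0.06, -0.06, -0.06, -0.06]
 travel [[-0.03, -0.99, 0.03], [-0.03, -0.99, 0.03], [-0.02, -0.99, 0.03], [-0.01, -0.99, 0.03], [0.0, -0.99, 0.03], [0.01, -0.99, 0.03], [0.02, -0.99, 0.03], [0.03, -0.99, 0.03]] twist [-0.06, -0.06, -0.06, -0.06, -0.06, -0.06, -0.06, -0.06]
 travel [[0.04, -0.99, 0.03], [0.05, -0.99, 0.03]] twist [-0.06, -0.06]
```

Emit:
play_rows(travel=[[-0.2,-1,0],[-0.15,-1,0],[-0.15,-1,0],[-0.15,-1,0],[-0.15,-1,0],[-0.15,-1,0],[-0.1,-1,0],[-0.1,-1,0]], twist=[-0.06,-0.06,-0.06,-0.06,-0.06,-0.06,-0.06,-0.06], fingers=0.9)

```text
t: 28.45
eef_pos: [0.624, 0.055, 0.2656]
ee_rot: [-3.141, -0.0, 2.888]
force: [0.4, -0.1, -0.2]
width: 0.0791
gripper_force: 0.0
```

Emit:
play_rows(travel=[[-0.1,-1,0],[-0.1,-1,0],[-0.1,-1,0],[-0.1,-1,0],[-0.05,-1,0],[-0.05,-1,0],[-0.05,-1,0],[-0.05,-1,0]], twist=[-0.06,-0.06,-0.06,-0.06,-0.06,-0.06,-0.06,-0.06])

```text
t: 29.45
eef_pos: [0.5942, -0.1431, 0.2656]
ee_rot: [-3.142, -0.0, 2.96]
force: [0.7, -0.2, -0.6]
width: 0.0789
gripper_force: 0.0
```

Emit:
play_rows(travel=[[0,-1,0],[0,-1,0],[0,-1,0],[0,-1,0],[0,-1,0],[0,-1,0],[0,-1,0.4],[0,-1,0.8]], twist=[-0.06,-0.06,-0.06,-0.06,-0.06,-0.06,-0.06,-0.06])

```text
t: 30.45
eef_pos: [0.5646, -0.3407, 0.2362]
ee_rot: [-3.141, 0.002, 3.032]
force: [-0.3, 0.3, -1.0]
width: 0.0791
gripper_force: 0.0
```

```bash
python3 -c "
from h import *
shift(.565,-.380,.021)"
```

```text
pos [ 0.5646 -0.3407  0.2362] yaw 3.032 w 0.0791 gf 0.0 units [-0.19 -1.56  8.61]
```

Emit:
play_rows(travel=[[-0.1,-0.8,1],[-0.1,-0.6,1],[0,0,1],[0,0,1],[0,0,1],[0,0,1],[0,0,1],[0,0,0.7]], twist=[-0.1,-0.1,0,0,0,0,0,0])

```text
t: 31.45
eef_pos: [0.5654, -0.3747, 0.0421]
ee_rot: [3.141, -0.001, 3.062]
force: [-0.5, -0.1, -0.2]
width: 0.0784
gripper_force: 0.0
```

Emit:
play_rows(travel=[[0,0,0.4],[0,0,0.4],[0,0,0]], twist=[0,0,0])

```text
t: 31.82
eef_pos: [0.5668, -0.3741, 0.0229]
ee_rot: [3.141, -0.001, 3.062]
force: [0.9, 0.5, 0.1]
width: 0.0788
gripper_force: 0.0
```

Emit:
play_rows(travel=[[0,0,0],[0,0,0],[0,0,0],[0,0,0],[0,0,0],[0,0,0]], twist=[0,0,0,0,0,0], fingers=0)

```text
t: 32.58
eef_pos: [0.5673, -0.3742, 0.0236]
ee_rot: [-3.141, 0.0, 3.063]
force: [0.4, 0.1, 2.8]
width: 0.0434
gripper_force: 30.0
```

```bash
python3 -c "
from h import *
shift(*hop(0,0),.26)"
```

```text
pos [ 0.5673 -0.3742  0.0236] yaw 3.063 w 0.0434 gf 30.00054359436035 units [-1.61 25.66 -9.46]
```

Emit:
play_rows(travel=[[0,0,-0.5],[0,0,-1],[0,0,-1],[0,0,-1],[0,0,-1],[0,0,-1],[0,0.3,-1],[0,0.6,-1]], twist=[0,0,0,0,0,0,0,0])

```text
t: 33.58
eef_pos: [0.5685, -0.3517, 0.2122]
ee_rot: [3.142, 0.0, 3.062]
force: [-0.0, 0.9, -0.6]
width: 0.0433
gripper_force: 30.0
```

Emit:
play_rows(travel=[[0,0.7,-1],[0,0.8,-1],[0,1,0],[0,1,0],[0,1,0],[-0.1,1,0],[-0.1,1,0],[-0.1,1,0]], twist=[0,0,0,0,0,0,0,0])

```text
t: 34.58
eef_pos: [0.591, -0.1645, 0.2615]
ee_rot: [3.141, 0.0, 3.062]
force: [0.4, 0.2, 0.6]
width: 0.0432
gripper_force: 30.0
```

Emit:
play_rows(travel=[[-0.1,1,0],[-0.1,1,0],[-0.1,1,0],[-0.1,1,0],[-0.1,1,0],[-0.1,1,0],[-0.1,1,0],[-0.1,1,0]], twist=[0,0,0,0,0,0,0,0])

```text
t: 35.58
eef_pos: [0.6269, 0.0333, 0.2614]
ee_rot: [3.141, 0.0, 3.062]
force: [0.1, -0.2, -1.0]
width: 0.0435
gripper_force: 30.0
```

```bash
python3 -c "
from h import *
shift(*hop(0,0),.195)"
```

```text
pos [0.6269 0.0333 0.2614] yaw 3.062 w 0.0435 gf 29.9994894862175 units [-0.52  9.22  2.66]
```

Emit:
play_rows(travel=[[-0.05,1,0],[-0.05,1,0],[-0.05,1,0],[-0.05,1,0],[-0.05,1,0],[-0.05,1,0],[-0.05,1,0],[-0.05,1,0]], twist=[0,0,0,0,0,0,0,0])

```text
t: 36.58
eef_pos: [0.653, 0.2326, 0.2608]
ee_rot: [-3.142, -0.0, 3.062]
force: [-0.4, 0.2, 0.3]
width: 0.0432
gripper_force: 30.0
```

Emit:
play_rows(travel=[[0,1,0],[0,0.05,0],[0,0,0.9],[0,0,0.9],[0,0,0.8],[0,0,0]], twist=[0,0,0,0,0,0])

```text
t: 37.33
eef_pos: [0.654, 0.2565, 0.1941]
ee_rot: [-3.14, -0.003, 3.062]
force: [-0.5, 0.7, -0.2]
width: 0.0433
gripper_force: 30.0
```

Emit:
play_rows(travel=[[0,0,0],[0,0,0],[0,0,0],[0,0,0],[0,0,-1],[0,0,-1],[0,0,-1]], twist=[0,0,0,0,0,0,0], fingers=0.68)

```text
t: 38.2
eef_pos: [0.6548, 0.2571, 0.2717]
ee_rot: [3.142, 0.0, 3.062]
force: [0.1, -0.3, 0.7]
width: 0.0596
gripper_force: 0.0
```

Run:
```python
from h import *
f=imaging.grab_frame("top"); s=imaging.grab_frame("scene")
a=cv2.resize(f["pixels"][100:300,150:520],(740,400)); b=cv2.resize(s["pixels"][160:260,290:475],(370,200));
c=cv2.resize(s["pixels"][160:300,170:429],(370,200))
cv2.imwrite("pics/c4.png",np.vstack([a,np.hstack([b,c])])[:,:,::-1])
shift(.664,.124,.171)
```

```text
pos [0.6561 0.2576 0.2747] yaw 3.063 w 0.0595 gf 0.0 units [-0.74 -5.3   4.15]
```

View pics/c4.png

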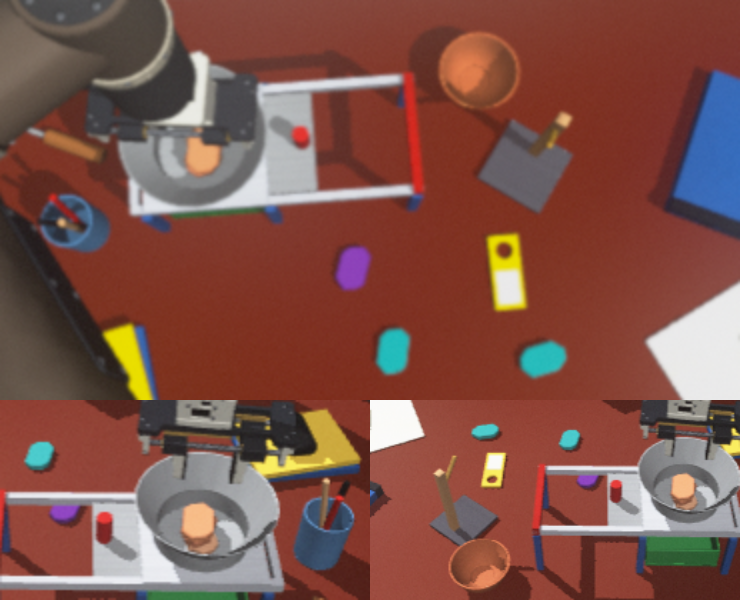

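Two of the three sherds are visible stacked in the funnel at (200,155) and the third is underneath. No sherds are left on the table, and the tag is undisturbed at (505,270). Next I'll draw the gate out.

```bash
python3 -c "
from h import *
plan(.664,.124,.265,-1.534,n=12)"
```

```text
from [0.6561 0.2576 0.2747] -3.22 to 0.664 0.124 0.265 -1.534 rows 12
 travel [[-0.06, -0.44, 0.03], [0.0, -0.45, 0.03], [0.06, -0.44, 0.03], [0.12, -0.43, 0.03], [0.18, -0.41, 0.03], [0.24, -0.38, 0.03], [0.29, -0.34, 0.03], [0.33, -0.3, 0.03]] twist [-0.94, -0.94, -0.94, -0.94, -0.94, -0.94, -0.94, -0.94]
 travel [[0.37, -0.25, 0.03], [0.4, -0.19, 0.03], [0.43, -0.13, 0.03], [0.44, -0.07, 0.03]] twist [-0.94, -0.94, -0.94, -0.94]
```

Emit:
play_rows(travel=[[-0.05,-0.45,0],[0,-0.45,0],[0.05,-0.45,0],[0.1,-0.45,0],[0.2,-0.4,0],[0.25,-0.4,0],[0.3,-0.35,0],[0.35,-0.3,0]], twist=[-0.95,-0.95,-0.95,-0.95,-0.95,-0.95,-0.95,-0.95], fingers=0.9)

```text
t: 39.3
eef_pos: [0.6609, 0.1655, 0.2703]
ee_rot: [3.141, -0.0, -2.076]
force: [0.2, 0.5, 0.1]
width: 0.0789
gripper_force: 0.0
```

Emit:
play_rows(travel=[[0.35,-0.25,0],[0.4,-0.2,0],[0.45,-0.15,0],[0.45,-0.05,0],[0,0,0],[0,0,0]], twist=[-0.95,-0.95,-0.9,-0.8,0,0])

```text
t: 40.05
eef_pos: [0.6646, 0.1212, 0.2706]
ee_rot: [3.141, 0.0, -1.544]
force: [-0.7, 0.6, -0.4]
width: 0.0787
gripper_force: 0.0
```

```bash
python3 -c "
from h import *
shift(.6645,.124,.169)"
```

```text
pos [0.6646 0.1212 0.2706] yaw -1.544 w 0.0787 gf 0.0 units [-0.11  0.    4.06]
```

Emit:
play_rows(travel=[[-0.1,0,0.5],[0,0,0.9],[0,0,0.9],[0,0,0.9],[0,0,0.85],[0,0,0]], twist=[-0.07,0,0,0,0,0])

```text
t: 40.8
eef_pos: [0.6632, 0.1235, 0.1668]
ee_rot: [3.137, -0.001, -1.531]
force: [-0.5, 0.1, 0.8]
width: 0.0792
gripper_force: 0.0
```

Emit:
play_rows(travel=[[0,0,0],[0,0,0],[0,0,0],[0,0,0],[0,0,0],[0,0,0],[0,0,0],[0,0,0]], twist=[0,0,0,0,0,0,0,0], fingers=0, newtons=25)

```text
t: 41.8
eef_pos: [0.6642, 0.1234, 0.1696]
ee_rot: [3.141, -0.0, -1.53]
force: [-2.6, 0.6, 2.0]
width: 0.0233
gripper_force: 25.0
```

Emit:
play_rows(travel=[[0.5,0,0],[0.8,0,0],[0.8,0,0],[0.8,0,0],[0.8,0,0],[0.8,0,0],[0.8,0,0],[0.2,0,0]], twist=[0,0,0,0,0,0,0,0])

```text
t: 42.8
eef_pos: [0.6707, -0.0119, 0.1695]
ee_rot: [-3.14, 0.004, -1.531]
force: [-4.5, 26.2, 5.3]
width: 0.0235
gripper_force: 25.0
```

Emit:
play_rows(travel=[[0.1,0,0],[0,0,0],[0,0,0],[0,0,0]], twist=[0,0,0,0])

```text
t: 43.3
eef_pos: [0.6707, -0.0118, 0.1695]
ee_rot: [-3.14, 0.005, -1.529]
force: [-3.6, 20.7, 3.5]
width: 0.0234
gripper_force: 25.0
```

Run:
```python
from h import *
f=imaging.grab_frame("top"); s=imaging.grab_frame("scene")
a=cv2.resize(f["pixels"][100:300,150:520],(740,400),interpolation=2); b=cv2.resize(s["pixels"][180:300,330:442],(370,396),interpolation=2)
cv2.imwrite("pics/c5.png",np.hstack([cv2.resize(a,(420,396)),b])[:,:,::-1])
shift(.664,.124,.171)
```

```text
pos [ 0.6707 -0.0118  0.1696] yaw -1.529 w 0.0239 gf 25.004765689373016 units [-5.44  0.04 -0.06]
```

View pics/c5.png

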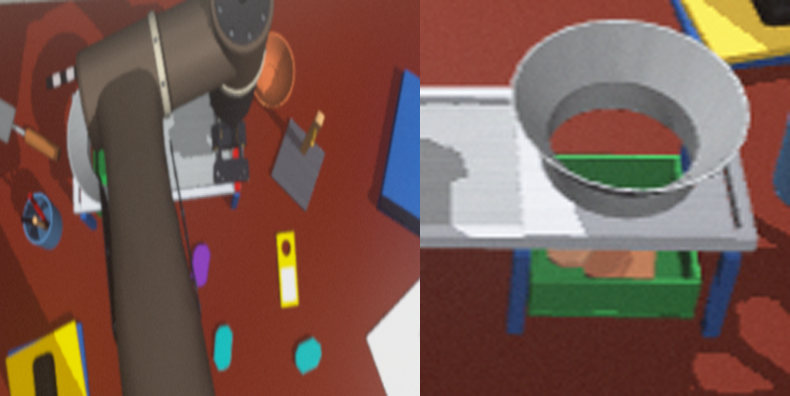

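The funnel is empty and the sherds are in the crate, at about (600,262). The gate is against its end stop, so I'll push it shut.

Emit:
play_rows(travel=[[-0.6,0,0],[-0.8,0,0],[-0.8,0,0],[-0.8,0,0],[-0.8,0,0],[-0.8,0,0],[-0.7,0,0],[-0.5,0,0]], twist=[0,0,0,0,0,0,0,0])

```text
t: 44.4
eef_pos: [0.664, 0.1261, 0.1697]
ee_rot: [3.139, -0.006, -1.53]
force: [7.0, -33.9, -1.6]
width: 0.0231
gripper_force: 25.0
```

Emit:
play_rows(travel=[[-0.05,0,0],[0,0,0],[0,0,0],[0.15,0,0]], twist=[0,0,0,0])

```text
t: 44.9
eef_pos: [0.6641, 0.126, 0.1696]
ee_rot: [3.141, 0.0, -1.531]
force: [-3.8, 3.1, 3.1]
width: 0.0232
gripper_force: 25.0
```

Emit:
play_rows(travel=[[0,0,0],[0,0,0],[0,0,0],[0,0,0],[0,0,-1],[0,0,-1],[0,0,-1],[0,0,-0.8]], twist=[0,0,0,0,0,0,0,0], fingers=0.9)

```text
t: 45.9
eef_pos: [0.6647, 0.1261, 0.2657]
ee_rot: [-3.141, 0.0, -1.53]
force: [1.0, 0.2, -0.4]
width: 0.0788
gripper_force: 0.0
```

Run:
```python
from h import *
f=imaging.grab_frame("top"); s=imaging.grab_frame("scene")
for c,F in(("top",f),("scene",s)):
    for d in models.silhouettes("tag",c)[:1]: print(c,round(d["confidence"],2),d["extent"],*rect(F,d["pixels"],.005))
a=cv2.resize(f["pixels"][210:265,380:430],(400,440),interpolation=2); b=cv2.resize(s["pixels"][185:235,235:285],(400,400),interpolation=2)
cv2.imwrite("pics/c6.png",np.hstack([a,cv2.copyMakeBorder(b,0,40,0,0,0)])[:,:,::-1])
plan(.465,-.178,.25,.04)
```

```text
top 0.81 [403.2, 237.8, 17.2, 37.8] [ 480.2 -179.2] [113.1, 46.4] 2.5
scene 0.73 [257.9, 208.2, 19.9, 29.0] [ 482.9 -178.8] [116.2, 54.8] 3.4
from [0.6644 0.1261 0.2644] -1.53 to 0.465 -0.178 0.25 -3.102 rows 15
 travel [[0.79, 0.56, 0.04], [0.84, 0.48, 0.04], [0.89, 0.39, 0.04], [0.92, 0.29, 0.04], [0.95, 0.19, 0.04], [0.97, 0.09, 0.04], [0.97, -0.01, 0.04], [0.96, -0.11, 0.04]] twist [0.7, 0.7, 0.7, 0.7, 0.7, 0.7, 0.7, 0.7]
 travel [[0.95, -0.21, 0.04], [0.92, -0.31, 0.04], [0.88, -0.4, 0.04], [0.84, -0.49, 0.04], [0.78, -0.58, 0.04], [0.72, -0.65, 0.04], [0.64, -0.73, 0.04]] twist [0.7, 0.7, 0.7, 0.7, 0.7, 0.7, 0.7]
```

View pics/c6.png

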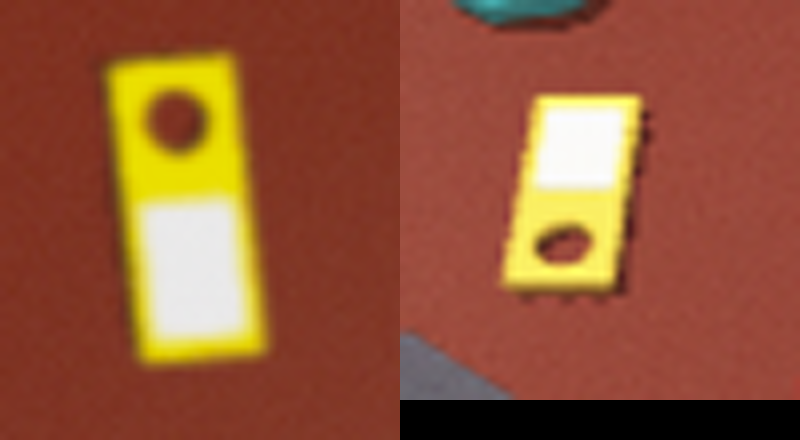

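Run:
```python
from h import *
out=[]
B=np.array([.663,-.230,.155]); Y=-.567
d=np.array([-np.cos(np.radians(50))*np.cos(Y),-np.cos(np.radians(50))*np.sin(Y),np.sin(np.radians(50))])
for c,(x0,y0) in(("top",(395,150)),("scene",(210,195))):
    f=imaging.grab_frame(c)
    raw=cv2.resize(f["pixels"][y0:y0+50,x0:x0+50],(400,400),interpolation=cv2.INTER_CUBIC)
    P=(proj(f,[B,B+.06*d])-[x0,y0]+.5)*8
    print(c,proj(f,[B,B+.06*d]).round(1).tolist())
    g=raw.copy()
    for p in P: cv2.circle(g,tuple(int(v) for v in p),4,(0,255,0),1)
    out.append(g)
cv2.imwrite("pics/c7.png",np.hstack(out)[:,:,::-1])
```

```text
top [[426.8, 164.7], [424.1, 172.4]]
scene [[222.4, 216.3], [229.1, 197.8]]
```

View pics/c7.png

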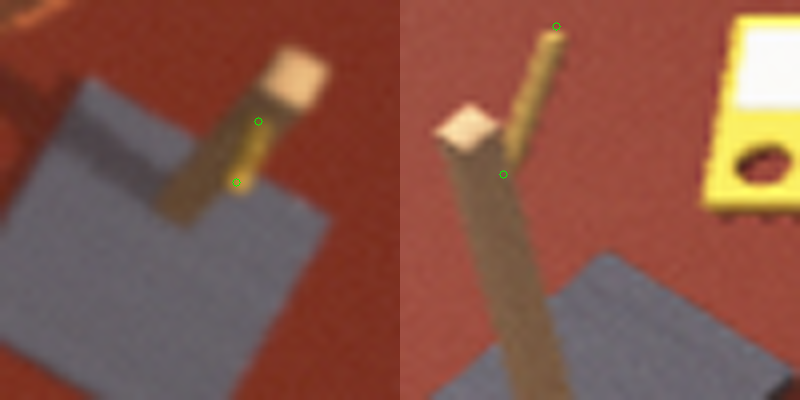

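Emit:
play_rows(travel=[[0.8,0.55,0],[0.85,0.5,0],[0.9,0.4,0],[0.9,0.3,0],[0.95,0.2,0],[0.95,0.1,0],[0.95,0,0],[0.95,-0.1,0]], twist=[0.7,0.7,0.7,0.7,0.7,0.7,0.7,0.7])

```text
t: 47.2
eef_pos: [0.5567, -0.0354, 0.2636]
ee_rot: [3.141, -0.001, -2.374]
force: [0.8, -0.3, 0.5]
width: 0.0786
gripper_force: 0.0
```

Emit:
play_rows(travel=[[0.95,-0.2,0],[0.9,-0.3,0],[0.9,-0.4,0.3],[0.85,-0.5,0.6],[0.8,-0.6,0.9],[0.7,-0.65,0.9],[0.65,-0.75,0.9],[0,0,0.9]], twist=[0.7,0.7,0.7,0.7,0.7,0.7,0.7,0])

```text
t: 48.2
eef_pos: [0.4621, -0.1785, 0.1507]
ee_rot: [3.141, -0.001, -3.109]
force: [0.4, -0.3, 0.3]
width: 0.0786
gripper_force: 0.0
```

```bash
python3 -c "
from h import *
shift(.466,-.179,.021)"
```

```text
pos [ 0.4621 -0.1785  0.1507] yaw -3.109 w 0.0786 gf 0.0 units [-0.16 -0.02  5.19]
```

The overlay's predicted peg tip is within about 1 px of the real one: (236,182) against (241,187) in the top half, and (556,27) against (554,36) in the scene half. That's accurate enough. Now I'll pick up the tag.

Emit:
play_rows(travel=[[-0.15,0,0.9],[0,0,0.9],[0,0,0.9],[0,0,0.9],[0,0,0.9],[0,0,0.5],[0,0,0],[0,0,0]], twist=[0,0,0,0,0,0,0,0])

```text
t: 49.2
eef_pos: [0.4678, -0.1774, 0.0276]
ee_rot: [-3.141, 0.001, -3.105]
force: [-0.9, 0.9, 0.5]
width: 0.0791
gripper_force: 0.0
```

```bash
python3 -c "
from h import *
shift(.466,-.179,.0205)"
```

```text
pos [ 0.4678 -0.1774  0.0276] yaw -3.105 w 0.0791 gf 0.0 units [ 0.07 -0.06  0.28]
```

Emit:
play_rows(travel=[[0,0,0.25],[0,0,0],[0,0,0]], twist=[0,0,0])

```text
t: 49.58
eef_pos: [0.4674, -0.1774, 0.021]
ee_rot: [-3.142, 0.0, -3.105]
force: [0.3, 1.0, -0.7]
width: 0.0788
gripper_force: 0.0
```

Emit:
play_rows(travel=[[0,0,0],[0,0,0],[0,0,0],[0,0,0],[0,0,0],[0,0,0]], twist=[0,0,0,0,0,0], fingers=0, newtons=30)

```text
t: 50.32
eef_pos: [0.4674, -0.1774, 0.0208]
ee_rot: [-3.142, 0.0, -3.105]
force: [-1.2, -0.5, 0.5]
width: 0.0451
gripper_force: 30.0
```

Emit:
play_rows(travel=[[0,0,-0.5],[0,0,-0.9],[0,0,-0.9],[0,0,-0.9],[0,0,-1],[0,0,-1],[0,0,-1],[0,0,-1]], twist=[0,0,0,0,0,0,0,0])

```text
t: 51.32
eef_pos: [0.4671, -0.1774, 0.2026]
ee_rot: [-3.142, 0.001, -3.105]
force: [0.2, -0.9, -0.6]
width: 0.0453
gripper_force: 30.0
```

```bash
cat >> h.py <<'E'
def pegpt(s,e=.050,h=.018):
    """TCP position with the eye at s along the peg, and tool yaw"""
    Y=-.567; d=np.array([-np.cos(np.radians(50))*np.cos(Y),-np.cos(np.radians(50))*np.sin(Y),np.sin(np.radians(50))])
    eye=np.array([.663,-.231,.155])+s*d
    return eye-e*np.array([np.cos(Y),np.sin(Y),0])+[0,0,h]
E
python3 -c "
from h import *
for s in(.08,.043): print(pegpt(s).round(4))
plan(*(pegpt(.08)+[0,0,.02]),-.567)"
```

```text
[ 0.5774 -0.1765  0.2343]
[ 0.5975 -0.1893  0.2059]
from [ 0.4671 -0.1774  0.2026] -3.105 to 0.5774480611830456 -0.17652530428154534 0.25428355544951825 -0.567 rows 17
 travel [[-0.26, -0.01, -0.12], [-0.26, -0.05, -0.12], [-0.25, -0.08, -0.12], [-0.23, -0.12, -0.12], [-0.21, -0.15, -0.12], [-0.19, -0.18, -0.12], [-0.16, -0.21, -0.12], [-0.12, -0.23, -0.12]] twist [-1.0, -1.0, -1.0, -1.0, -1.0, -1.0, -1.0, -1.0]
 travel [[-0.09, -0.24, -0.12], [-0.05, -0.25, -0.12], [-0.01, -0.26, -0.12], [0.03, -0.26, -0.12], [0.06, -0.25, -0.12], [0.1, -0.24, -0.12], [0.14, -0.22, -0.12], [0.17, -0.2, -0.12]] twist [-1.0, -1.0, -1.0, -1.0, -1.0, -1.0, -1.0, -1.0]
 travel [[0.19, -0.17, -0.12]] twist [-1.0]
```

Emit:
play_rows(travel=[[0,0,-0.5],[0,0,-0.5],[0,0,-0.5],[0,0,-0.5],[0,0,0],[0,0,0],[0,0,0]], twist=[0.8,0.8,0.8,0.8,0.8,0,0])

```text
t: 52.2
eef_pos: [0.4671, -0.1774, 0.251]
ee_rot: [3.142, 0.0, 2.58]
force: [0.2, -1.5, -0.0]
width: 0.0452
gripper_force: 30.0
```

Run:
```python
from h import *
f=imaging.grab_frame("top"); s=imaging.grab_frame("scene")
p=arm.get_state()["eef_pos"]; Y=-.567
E=p+.048*np.array([np.cos(Y),np.sin(Y),0])-[0,0,.018]
out=[]
for F in(f,s):
    q=proj(F,[E])[0]; x0,y0=(q-25).astype(int); print(E.round(4),q,x0,y0)
    g=cv2.resize(F["pixels"][y0:y0+50,x0:x0+50],(400,400),interpolation=2); cv2.circle(g,tuple(int(v) for v in (q-[x0,y0]+.5)*8),3,(0,255,0),1); out.append(g)
cv2.imwrite("pics/c8.png",np.hstack(out)[:,:,::-1])
shift(*(pegpt(.08)+[0,0,.02]))
```

```text
[ 0.5077 -0.2032  0.2328] [428.12962522 216.88806207] 403 191
[ 0.5077 -0.2032  0.2328] [238.33150781 162.3407475 ] 213 137
pos [ 0.4672 -0.1774  0.2508] yaw 2.58 w 0.0452 gf 29.997665584087372 units [-3.71  2.38 -0.14]
```

View pics/c8.png

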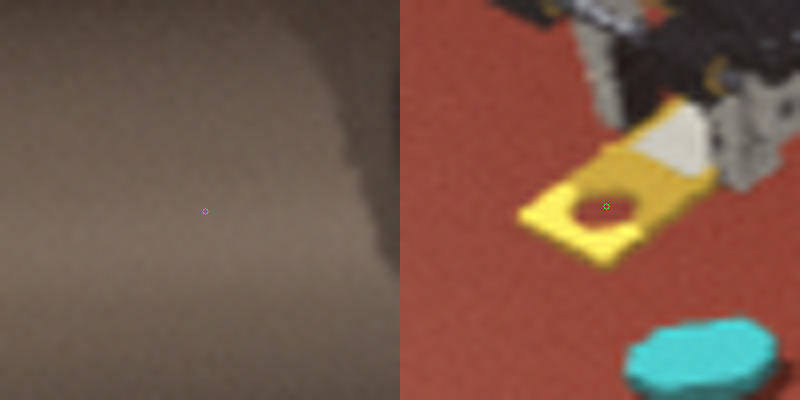

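The tag is held level, and its eye at (603,210) in the scene half matches the prediction at (606,206). I'll carry it above the peg.

Emit:
play_rows(travel=[[-0.5,0.3,0],[-0.6,0.4,0],[-0.6,0.4,0],[-0.6,0.4,0],[-0.6,0.4,0],[-0.6,0.35,0],[-0.25,0.15,0],[0,0,0]], twist=[0,0,0,0,0,0,0,0])

```text
t: 53.3
eef_pos: [0.5789, -0.1768, 0.2504]
ee_rot: [-3.141, -0.001, 2.578]
force: [-0.2, 0.4, -0.7]
width: 0.0454
gripper_force: 30.0
```

Run:
```python
from h import *
for s in(.07,.045): shift(*pegpt(s,e=.049))
s=imaging.grab_frame("scene"); x0,y0=195,160
cv2.imwrite("pics/c9.png",cv2.resize(s["pixels"][y0:y0+75,x0:x0+80],(640,600),interpolation=2)[:,:,::-1])
```

```text
pos [ 0.5789 -0.1768  0.2504] yaw 2.578 w 0.0454 gf 29.997684359550476 units [-0.24 -0.02  0.95]
pos [ 0.5789 -0.1768  0.2504] yaw 2.578 w 0.0454 gf 29.997684359550476 units [-0.89 -0.02  1.72]
```

View pics/c9.png

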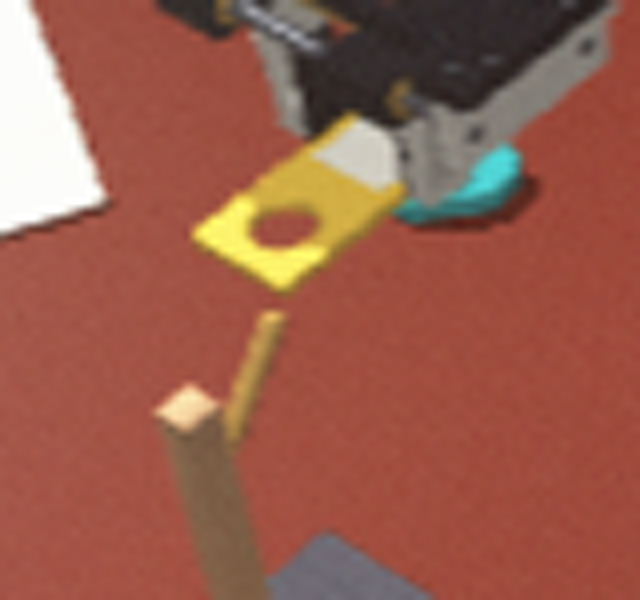

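The eye is at (283,227), just above the peg tip at (273,318). I'll lower it along the peg axis.

Emit:
play_rows(travel=[[-0.12,0,0.45],[-0.12,0,0.5],[0,0,0],[-0.2,0,0.25],[-0.2,0,0.25],[0,0,0],[0,0,0]], twist=[0,0,0,0,0,0,0])

```text
t: 54.22
eef_pos: [0.5923, -0.1854, 0.2146]
ee_rot: [-3.141, -0.0, 2.578]
force: [-0.6, -0.6, -0.7]
width: 0.0451
gripper_force: 30.0
```

Run:
```python
from h import *
for s in(.045,): shift(*pegpt(s,e=.049))
s=imaging.grab_frame("scene"); x0,y0=195,160
cv2.imwrite("pics/c10.png",cv2.resize(s["pixels"][y0:y0+75,x0:x0+80],(640,600),interpolation=2)[:,:,::-1])
```

```text
pos [ 0.5923 -0.1854  0.2146] yaw 2.578 w 0.0451 gf 29.997699558734894 units [-0.25 -0.02  0.28]
```

View pics/c10.png

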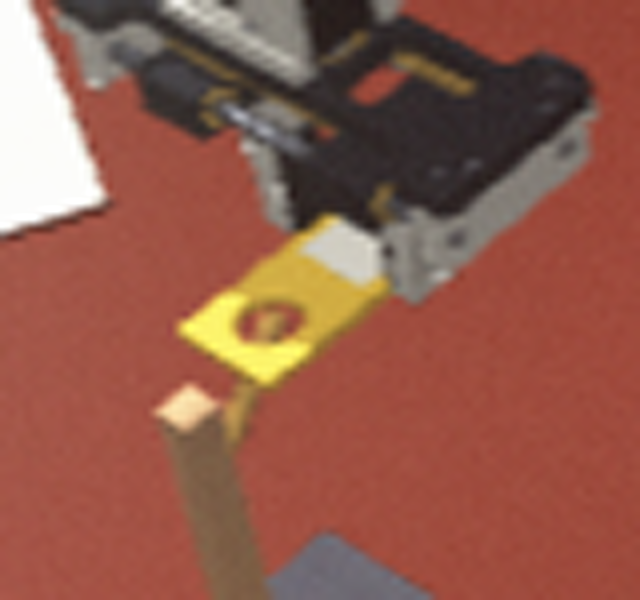

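The peg tip shows centred in the eye at (270,322). I'll go lower and then release.

Emit:
play_rows(travel=[[-0.15,0,0.2],[-0.1,0,0.15],[-0.05,0,0.05],[0,0,0],[0,0,0]], twist=[0,0,0,0,0])

```text
t: 54.9
eef_pos: [0.5986, -0.1893, 0.2046]
ee_rot: [-3.142, 0.0, 2.578]
force: [1.4, 0.1, -0.3]
width: 0.0453
gripper_force: 30.0
```

Emit:
play_rows(travel=[[0,0,0],[0,0,0],[0,0,0],[0,0,0],[0,0,0],[0,0,0],[0,0,0],[0,0,0]], twist=[0,0,0,0,0,0,0,0], fingers=0.85)

```text
t: 55.9
eef_pos: [0.5985, -0.1893, 0.2046]
ee_rot: [-3.142, -0.0, 2.578]
force: [0.2, -0.5, 0.1]
width: 0.0742
gripper_force: 0.0
```

Run:
```python
from h import *
s=imaging.grab_frame("scene"); x0,y0=195,160
cv2.imwrite("pics/c11.png",cv2.resize(s["pixels"][y0:y0+75,x0:x0+80],(640,600),interpolation=2)[:,:,::-1])
```

```text
(no output)
```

View pics/c11.png

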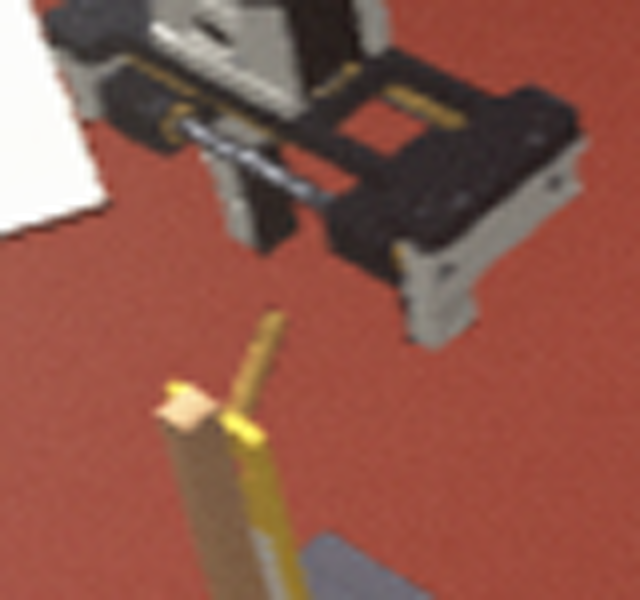

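The tag is hanging on the peg against the post, with its top edge at (240,425). I'll retreat and check everything.

Emit:
play_rows(travel=[[0,0,-0.8],[0,0,-0.9],[0.5,0,-0.9],[0.9,0,-0.5],[0.9,0,0],[0.9,0,0],[0.9,0,0],[0,0,0]], twist=[0,0,0,0,0,0,0,0])

```text
t: 56.95
eef_pos: [0.5111, -0.1341, 0.2827]
ee_rot: [3.141, 0.001, 2.579]
force: [1.2, -0.0, 0.5]
width: 0.0745
gripper_force: 0.0
```

Run:
```python
from h import *
f=imaging.grab_frame("top"); s=imaging.grab_frame("scene")
a=cv2.resize(s["pixels"][160:310,170:480],(775,375),interpolation=2)
b=cv2.resize(f["pixels"][110:270,180:480],(412,220),interpolation=2); c=cv2.resize(s["pixels"][225:285,350:440],(363,220),interpolation=2)
cv2.imwrite("pics/c12.png",np.vstack([a,np.hstack([b,c])])[:,:,::-1])
print(arm.get_state()["t"])
```

```text
57.05
```

View pics/c12.png

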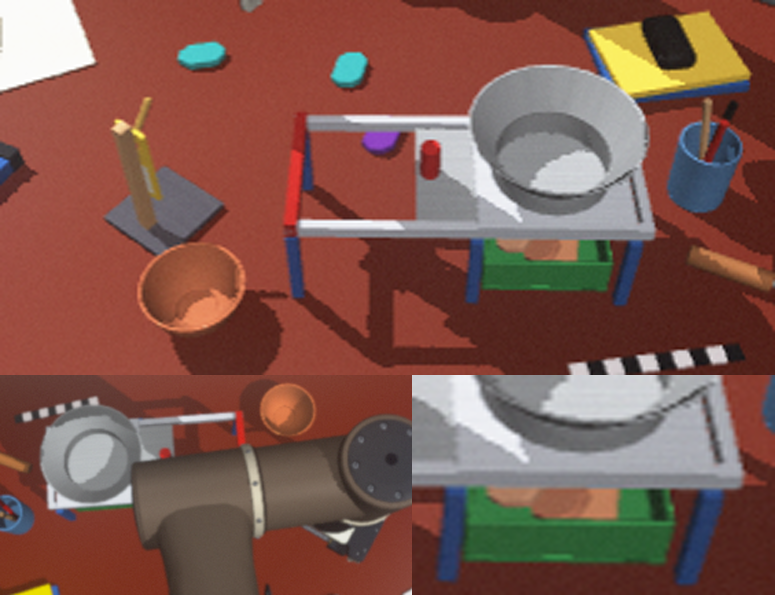

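The gate is shut with the handle at (430,160). The sherds are inside the crate at about (540,248), the tag hangs on the peg at (148,165), and the bowl and pen pot are where they started. I'm handing in.

```bash
python3 -c "
from station import arm
print(arm.job_done())"
```

```text
the job is handed in; nothing more can be done
None
```

I handed the job in at about 57 s; no verdict came back. In the last pictures the three sherds I found are in the crate, the gate is shut, the tag hangs on the peg, and the bowl and pen pot look unmoved.

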